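# Set the length gauge slide against its clamped stop

## Robot

A 7-joint arm with a two-finger parallel gripper is mounted at the origin on the work surface. World frame = base frame: x ahead of the robot, y to its left, z up, the work surface at z = 0. Lengths are in m, angles in rad, forces in N, time in s.
With the tool pointing down it reaches from about 0.425 to 0.925 m from the base axis. Payload 6.8 kg.
Tool frame: the origin (TCP) lies on the centre line of the jaws, within the pads' length; the fingertips stand 8 mm ahead of it and the grasp point (between the pads) lies 11 mm behind it (bot.tips_ahead is the distance from the TCP to the fingertips, in m); z points along the fingers, y is the line along which they close (so a half turn about z gives the same grasp; the last joint's range is limited). The gripper opens to 85 mm and grips with 20 to 120 N. Pads are 22 mm wide; open, the fingers measure 114 mm over their backs; the gripper's body (76 mm by 85 mm) begins 54 mm behind the grasp point. The pads swing forward as they close: fully open they stand 13 mm farther back than shut.
Start: joints at [-1.322, 0.477, 0.022, 1.555, -0.011, 1.109, -0.083], TCP at [0.236, 0.633, 0.239] pointing down, gripper open.
Joint ranges: [-2.96, 2.96], [-0.34, 2.1], [-1.41, 1.46], [0.24, 2.44], [-1.37, 4.51], [0.17, 1.92], [-2.96, 2.96]. Speed limits (rad/s): [2.39, 2.39, 3.14, 3.14, 3.14, 3.14, 3.14].

## Interface

Orientations are given as a unit quaternion [w, x, y, z].
In Python, from station import bot gives the robot as it stands.
- The arm moves only by the tool send_rows, never from a script. Its argument "deltas" is text: rows parted by semicolons, each of 4 numbers parted by spaces: the shift along the tool's x, y, z in m, then the turn about the tool's z in degrees. In form: x y z spin; .... A call has 1 to 5 rows; each row is the pose to reach, as a shift and turn from the pose commanded when the call began, along the tool's axes at that moment; what a row does not reach only later rows make up. A row lasts 1/10 s, in which the tool goes at most 50 mm and 8.59 degrees, less where a joint would pass 70% of its speed; a pose out of reach is approached as far as the arm can. A call with a gripper value outside its range is refused whole. "claw" is the opening, from 0 (shut) to 1 (fully open), set as the call begins (left out, the last holds). The fingers move at their own pace and stop on an object; "force" is the grip in N (left out, the last holds). Time passes only in rows, so rows that repeat a pose let the fingers close. It gives the time, the measured TCP pose, the force, the opening and the grip force at its end, in the units of the state.
- bot.get_obs(): the state, without advancing time (a new reading comes with each control period).
- bot.read_camera(name): name is "scene" or "top" or "wrist"; returns a dict with "img" (420x560x3 uint8, red, green, blue), "depth" (420x560 float32, m along the optical axis (not along the pixel's ray), 0 where there is no reading), "fx", "fy", "cx", "cy" (pixels), "dist_coeffs" ([k1, k2, p1, p2, k3] as OpenCV has them; the pictures are not rectified), "camera_from_world" (4x4, takes a point from world to camera coordinates). Camera axes: x right, y up, looking along -z (the intrinsics and any distortion apply to the point x, -y, -z); pixel columns grow to the right and rows downward; lengths in m; the calibration is good to about 2 mm. A picture is of the moment at which its call begins.
- bot.hand_in(): hands the job in; it is judged then, once.
Trained networks look in a picture, given as the dict that the camera call returned (one of the last four; its "shot" number tells which), for a name from the list of things; names that differ only in an ending like _2 or _b are one class to them, and where a whole thing is asked for, a point or a joint stands for the part that bears it (a point fixed in the world has none). Each returns a list of dicts, best first, with "confidence" (0 to 1); they miss things now and then, are a little off and sometimes report something else, mostly with a low value. They report only what shows in the picture. A call takes as long as a camera call.
- bot.masks_of(picture, query): "mask" (420x560 bool, what is visible of it).
- bot.landmark_of(picture, query): "xyz" ([x, y, z] in m, in world coordinates, good to about 4 mm: a listed point, or the origin of a listed thing).
The state is a dict: "t": time; "q": joint angles; "joint_vel": joint speeds; "joint_torque": joint torques, N m; "eef_pos": TCP position; "tool_rot": TCP orientation; "contact_force": force on the tool from outside, world axes, zero at the start; "torque": the same for the moment, N m; "gripper_width": opening from 0.0 (shut) to 1.0 (fully open); "grasp_force": force on a finger pad.
Only numpy, scipy, OpenCV 4.12 (cv2) and the standard library are available. Lean on these libraries where they do the work, as an engineer would, in place of code of your own. Each camera call takes 0.05 s, during which the arm holds its last target. There are 200 camera calls.

## Task

Set the sheet-metal length gauge: press down the pad in the middle of the slide to free its brake and, keeping the pad pressed, push the slide along the rail until it rests against the marked stop (the block with the round clamp knob on top, not the plain block at the other end), then let go so that the brake holds it there. Use only the fingertips and no great force (some 15 N is plenty): grip nothing and pick nothing up, never force the slide while its brake is on, and leave the other things lying on the bench as they are.

Things in the scene. Friction and masses are not known exactly. Their poses are not given: they have to be found in the camera images.
- rail: fixed length gauge: grey base plate 100 x 500 x 10 mm with an aluminium rail 40 mm wide along its middle, rail top 36 mm above the bench, scale ticks beside it. Origin on the bench under the middle of the rail; y axis runs along the rail, x across it, z up
- slide: the steel slide on the rail. Origin at bench height under its middle, on the rail's centre line; axes as the rail's. With the pad up a brake holds it (some 12 to 17 N); with the pad down it moves along the rail with about 2 N. It is 110 mm long along the rail, 64 mm wide and cannot leave the rail; at each of its two ends stands a cross lip 14 mm thick, 67 mm high above the bench, with a 82 mm long space between the lips for the fingertips
- pad_top (a point): centre of the top face of the black ribbed pad in the middle of the slide, between the lips: 46 mm across the rail, 64 mm along it, top 59 mm above the bench when up. It moves down with the pad and along with the slide
- pad (a joint): how far the pad is pressed down, in m: about 0 up (brake on), free to slide from 1 mm, bottoms at 6 mm. A spring holds it up: it starts to move at about 9 N and takes about 12 N at the bottom, and it springs back when let go. It need only be pressed 2 mm or more
- stop: the marked stop: fixed dark steel block across the rail, 62 mm wide, 40 mm long along the rail, top 53 mm above the bench, with a round black knurled clamp knob (32 mm across) on top, 77 mm high in all. Near either end of the rail. Origin at bench height under its middle, on the rail's centre line. The slide touches it when its origin is 75 mm from this origin, measured horizontally
- endblock: the plain end block at the other end of the rail: the same block without a knob. Origin as for the stop. Not the target
- pliers: loose pliers with red handles, 150 mm long, 16 mm high, on the bench; leave alone. Origin under the middle, on the bench
- screwdriver: loose screwdriver 170 mm long, lying on the bench; leave alone. Origin on the bench under its middle, x axis along it
- angle: loose steel angle offcut 100 x 30 x 30 mm; leave alone. Origin under its foot
- block: loose blue block 70 x 45 x 28 mm; leave alone. Origin under its middle
- rivets: loose grey open box 90 x 70 x 35 mm; leave alone. Origin under its middle
- channel: loose aluminium U channel offcut 90 x 40 x 35 mm; leave alone. Origin under its middle
- jar: loose jar, 56 mm across, 75 mm high; leave alone. Origin under its middle

How it is judged:
By the outcome, as a careful person would: the job done as asked, in the order asked, and still so for the second after the job is handed in, with the robot touching nothing.
It also fails if it takes over 38 s, if anything falls off the work surface, if the arm or the gripper's body presses on something with over 40 N, if the wrist force passes 120 N, or if a joint passes its speed limit or range.

## Working session

There is one attempt and no reset: what is moved stays moved. The work goes in short steps, Python scripts to look and compute and a tool call to move; the robot and the scene stay as the last step left them, time stands still between calls to the robot, and variables do not carry over. Pictures are saved under pics/ and viewed, at most 10 in all, crops included, and the job is handed in when it is done.

Besides the shell and the picture viewer there is one more tool, called after "Call:" in YAML: its name, and indented under it one key for each argument. send_rows: Moves the arm, as the interface text tells. Its arguments: {"type":"object","properties":{"deltas":{"type":"string"},"claw":{"type":"number"},"force":{"type":"number"}},"required":["deltas"]}

```bash
mkdir -p pics; python3 - <<'E'
from station import bot
import cv2
o=bot.get_obs();print(o['t'],o['eef_pos'],o['tool_rot'],o['contact_force'])
for c in ['scene','top']:
    p=bot.read_camera(c);cv2.imwrite(f'pics/{c}1.png',p['img'][:,:,::-1])
    for n in ['rail','slide','pad_top','stop','endblock']+(['jar','rivets','channel','block','angle'] if c=='top' else []):
        print(c,n,[([round(float(v),4) for v in d['xyz']],round(float(d['confidence']),2)) for d in bot.landmark_of(p,n)[:2]])
E
```

```text
0.0 [0.23557497 0.63192652 0.23833916] [-1.04542506e-04  1.77446880e-01  9.84129946e-01 -9.18731983e-04] [ 0.47771136  0.29438484 -1.10894861]
scene rail [([0.576, 0.0172, 0.0004], 0.59)]
scene slide [([0.5793, 0.0324, 0.0014], 0.65)]
scene pad_top [([0.5807, 0.0345, 0.0583], 0.97)]
scene stop [([0.5953, 0.1921, -0.0012], 0.93), ([0.8225, 0.0665, 0.0022], 0.73)]
scene endblock [([0.5538, -0.1773, -0.001], 0.72), ([0.4346, -0.0817, -0.002], 0.32)]
top rail [([0.5742, 0.0177, -0.0022], 0.73), ([0.4795, 0.1156, 0.0017], 0.64)]
top slide [([0.5747, 0.0324, 0.0027], 0.78)]
top pad_top [([0.5779, 0.0301, 0.0613], 0.67)]
top stop [([0.5974, 0.1911, -0.0012], 0.61), ([0.5727, 0.0159, -0.0004], 0.42)]
top endblock [([0.5521, -0.1778, 0.0003], 0.94)]
top jar []
top rivets [([0.7239, 0.1717, 0.0006], 0.55)]
top channel [([0.7935, -0.1274, -0.0023], 0.95)]
top block [([0.6833, -0.0157, -0.001], 0.89)]
top angle [([0.6683, -0.1648, 0.0034], 0.87)]
```

View pics/scene1.png

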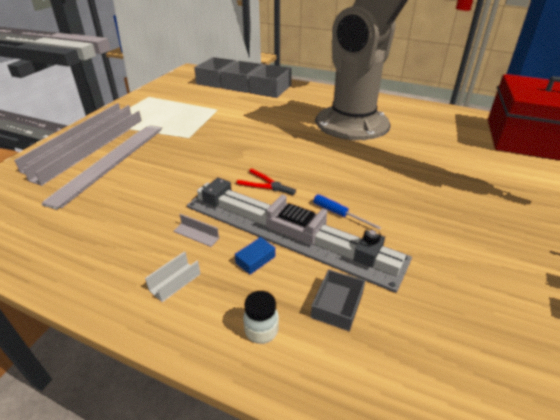

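View pics/top1.png

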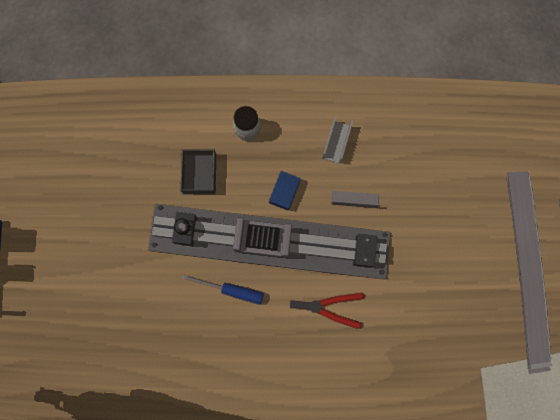

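The knobbed stop is at the left end (+y): top picture (183,228), scene picture (373,243). The slide is at (263,237) in the top picture, and the plain block at (367,250). The landmarks agree: the slide has to go about 85 mm along (0.116, 0.993).

Call:
send_rows:
  deltas: "-0.02 -0.016 0 0; -0.055 -0.045 0 0; -0.09 -0.073 0 0; -0.125 -0.102 0 0; -0.16 -0.13 0 0"
  claw: 0

```text
t: 1.35
eef_pos: [0.341, 0.4532, 0.2395]
tool_rot: [0.0, 0.177, 0.984, 0.0]
contact_force: [0.8, 0.6, 0.0]
gripper_width: 0.146
grasp_force: 0.0
```

Call:
send_rows:
  deltas: "-0.035 -0.029 0 0; -0.07 -0.057 0 0; -0.105 -0.086 0 0; -0.14 -0.115 0 0; -0.175 -0.143 0 0"

```text
t: 1.85
eef_pos: [0.455, 0.2579, 0.2396]
tool_rot: [0.0, 0.177, 0.984, 0.0]
contact_force: [1.1, 0.5, -0.1]
gripper_width: 0.002
grasp_force: 0.0
```

Call:
send_rows:
  deltas: "-0.035 -0.029 0 0; -0.07 -0.057 0 0; -0.105 -0.086 0 0; -0.14 -0.115 0 0; -0.16 -0.13 0 0"

```text
t: 2.35
eef_pos: [0.5603, 0.0775, 0.2397]
tool_rot: [0.001, 0.18, 0.984, -0.001]
contact_force: [-0.4, -0.1, -0.1]
gripper_width: -0.0
grasp_force: 0.0
```

Call:
send_rows:
  deltas: "-0.01 -0.01 0 -5; -0.02 -0.02 0 -10; -0.03 -0.027 0 -13.8; -0.03 -0.027 0 -13.8; -0.03 -0.027 0 -13.8"

```text
t: 2.85
eef_pos: [0.5773, 0.0465, 0.2393]
tool_rot: [-0.0, 0.059, 0.998, 0.0]
contact_force: [-0.0, 0.3, 0.1]
gripper_width: 0.001
grasp_force: 0.0
```

Call:
send_rows:
  deltas: "0 -0.002 0.04 0; 0 -0.004 0.08 0; 0 -0.006 0.12 0; 0 -0.006 0.145 0; 0 -0.006 0.145 0"

```text
t: 3.35
eef_pos: [0.5737, 0.0412, 0.0909]
tool_rot: [-0.004, 0.058, 0.998, -0.001]
contact_force: [-1.2, 0.3, 0.2]
gripper_width: 0.002
grasp_force: 0.0
```

```bash
python3 - <<'E'
from station import bot
import cv2,numpy as np
o=bot.get_obs();print(o['t'],o['eef_pos'],o['contact_force'])
s=bot.read_camera('scene');w=bot.read_camera('wrist')
a=cv2.resize(s['img'][150:300,170:420],(560,336),interpolation=cv2.INTER_CUBIC)
cv2.imwrite('pics/c2.png',cv2.resize(np.vstack([a,w['img'][:, :]]),(444,600))[:,:,::-1])
for p in (s,w):
  for n in ['slide','pad_top','stop']:
    print(n,[([round(float(v),4) for v in d['xyz']],round(float(d['confidence']),2)) for d in bot.landmark_of(p,n)[:2]])
E
```

```text
3.35 [0.57365888 0.04118308 0.09092184] [-1.16830415  0.31360281  0.19157316]
slide [([0.5795, 0.0315, 0.0025], 0.59), ([0.6789, -0.0116, 0.0012], 0.45)]
pad_top [([0.5783, 0.0297, 0.0562], 0.72)]
stop [([0.5936, 0.1902, -0.0017], 0.64)]
slide [([0.5744, 0.0312, 0.0025], 0.82)]
pad_top [([0.5817, 0.0327, 0.0578], 0.66)]
stop [([0.5915, 0.1904, -0.0029], 0.68)]
```

View pics/c2.png

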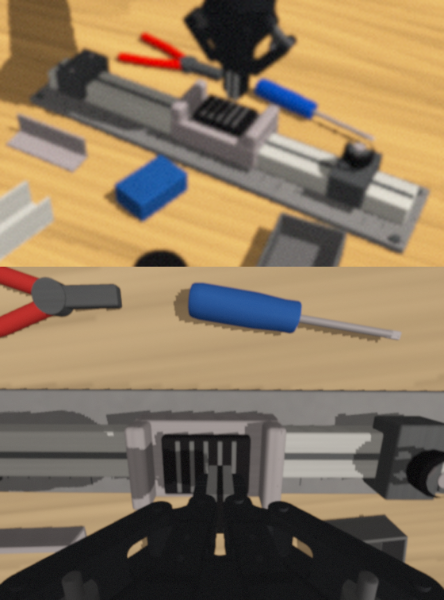

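The fingertips hang over the pad, a little to the stop side (wrist view about (222,470), pad 163–250). They are clear of the right lip at 272. Next I press gently.

Call:
send_rows:
  deltas: "-0.001 0 0.006 0; -0.002 0 0.012 0; -0.002 0 0.018 0; -0.002 0 0.021 0; -0.002 0 0.021 0"

```text
t: 4.25
eef_pos: [0.5783, 0.0399, 0.0724]
tool_rot: [-0.001, 0.058, 0.998, -0.0]
contact_force: [-0.0, -0.7, -0.6]
gripper_width: 0.006
grasp_force: 0.0
```

Call:
send_rows:
  deltas: "0 0 0.001 0; 0 0 0.002 0; 0 0 0.003 0; 0 0 0.004 0; 0 0 0.004 0"

```text
t: 4.75
eef_pos: [0.5787, 0.04, 0.0692]
tool_rot: [-0.0, 0.058, 0.998, 0.0]
contact_force: [-0.6, 0.1, 0.5]
gripper_width: 0.002
grasp_force: 0.0
```

Call:
send_rows:
  deltas: "0 0 0.001 0; 0 0 0.002 0; 0 0 0.003 0; 0 0 0.003 0; 0 0 0.003 0"

```text
t: 5.25
eef_pos: [0.579, 0.0401, 0.0671]
tool_rot: [0.0, 0.058, 0.998, 0.0]
contact_force: [-3.8, 0.5, 7.9]
gripper_width: -0.001
grasp_force: 4.3
```

Call:
send_rows:
  deltas: "0 0 0.0005 0; 0 0 0.001 0; 0 0 0.0015 0; 0 0 0.002 0; 0 0 0.002 0"

```text
t: 5.75
eef_pos: [0.579, 0.0401, 0.0652]
tool_rot: [0.0, 0.058, 0.998, 0.0]
contact_force: [-2.2, 0.1, 9.1]
gripper_width: -0.004
grasp_force: 4.8
```

Call:
send_rows:
  deltas: "0 0 0.001 0; 0 0 0.0015 0; 0 0 0.002 0; 0 0 0.0025 0; 0 0 0.0025 0"

```text
t: 6.25
eef_pos: [0.579, 0.0401, 0.0628]
tool_rot: [0.0, 0.058, 0.998, 0.0]
contact_force: [-2.1, 0.5, 9.8]
gripper_width: 0.007
grasp_force: 5.4
```

Call:
send_rows:
  deltas: "0 0.002 0 0; 0 0.005 0 0; 0 0.008 0 0; 0 0.011 0 0; 0 0.014 0 0"

```text
t: 6.75
eef_pos: [0.5806, 0.0536, 0.0629]
tool_rot: [0.0, 0.058, 0.998, -0.0]
contact_force: [-3.7, -1.1, 10.8]
gripper_width: 0.002
grasp_force: 5.3
```

Call:
send_rows:
  deltas: "0 0.004 0 0; 0 0.008 0 0; 0 0.012 0 0; 0 0.016 0 0; 0 0.02 0 0"

```text
t: 7.25
eef_pos: [0.583, 0.0735, 0.0629]
tool_rot: [0.0, 0.058, 0.998, 0.0]
contact_force: [-3.3, -1.9, 10.8]
gripper_width: 0.001
grasp_force: 5.3
```

```bash
cat > m.py <<'E'
from station import bot
import cv2,sys,numpy as np
o=bot.get_obs();print(o['t'],o['eef_pos'],o['contact_force'])
s=bot.read_camera('scene');w=bot.read_camera('wrist')
a=cv2.resize(s['img'][150:300,170:420],(560,336),interpolation=cv2.INTER_CUBIC)
cv2.imwrite(sys.argv[1],cv2.resize(np.vstack([a,w['img']]),(444,600))[:,:,::-1])
for p in (s,w):
  for n in ['slide','pad_top','stop']:
    print(n,[([round(float(v),4) for v in d['xyz']],round(float(d['confidence']),2)) for d in bot.landmark_of(p,n)[:1]])
E
python3 m.py pics/c3.png
```

```text
7.25 [0.58301312 0.07348589 0.0628927 ] [-3.33683921 -1.88107003 10.7570221 ]
slide [([0.6784, -0.0122, 0.0011], 0.53)]
pad_top [([0.5842, 0.0591, 0.0534], 0.67)]
stop [([0.5945, 0.1897, -0.0048], 0.93)]
slide [([0.5823, 0.0678, 0.0022], 0.83)]
pad_top [([0.5848, 0.0644, 0.0544], 0.61)]
stop [([0.595, 0.189, -0.0009], 0.77)]
```

Call:
send_rows:
  deltas: "0 0.004 0 0; 0 0.008 0 0; 0 0.012 0 0; 0 0.016 0 0; 0 0.02 0 0"

```text
t: 8.15
eef_pos: [0.5854, 0.0934, 0.063]
tool_rot: [0.0, 0.058, 0.998, 0.0]
contact_force: [-2.9, -1.0, 10.0]
gripper_width: -0.0
grasp_force: 5.3
```

Call:
send_rows:
  deltas: "0 0.004 0 0; 0 0.008 0 0; 0 0.012 0 0; 0 0.016 0 0; 0 0.02 0 0"

```text
t: 8.65
eef_pos: [0.5878, 0.1133, 0.063]
tool_rot: [0.0, 0.058, 0.998, 0.0]
contact_force: [-2.7, -0.5, 11.0]
gripper_width: -0.001
grasp_force: 5.3
```

Call:
send_rows:
  deltas: "0 0.001 0 0; 0 0.002 0 0; 0 0.003 0 0; 0 0.004 0 0; 0 0.005 0 0"

```text
t: 9.15
eef_pos: [0.5884, 0.1182, 0.063]
tool_rot: [0.0, 0.058, 0.998, 0.0]
contact_force: [-2.3, -1.3, 10.4]
gripper_width: 0.0
grasp_force: 5.3
```

Call:
send_rows:
  deltas: "0 0.001 0 0; 0 0.002 0 0; 0 0.003 0 0; 0 0.004 0 0; 0 0.005 0 0"

```text
t: 9.65
eef_pos: [0.589, 0.1233, 0.063]
tool_rot: [0.0, 0.058, 0.998, 0.0]
contact_force: [-2.6, -1.0, 10.8]
gripper_width: 0.002
grasp_force: 5.3
```

```bash
python3 m.py pics/c4.png
```

```text
9.65 [0.58899941 0.12326059 0.06301301] [-2.55090845 -0.98082473 10.80166151]
slide [([0.5881, 0.1155, 0.0009], 0.94)]
pad_top [([0.5871, 0.1108, 0.055], 0.97)]
stop [([0.59, 0.1125, 0.0516], 0.74)]
slide [([0.5864, 0.1122, 0.0021], 0.72)]
pad_top [([0.5914, 0.113, 0.0566], 0.81)]
stop [([0.5943, 0.1895, 0.0001], 0.92)]
```

View pics/c4.png

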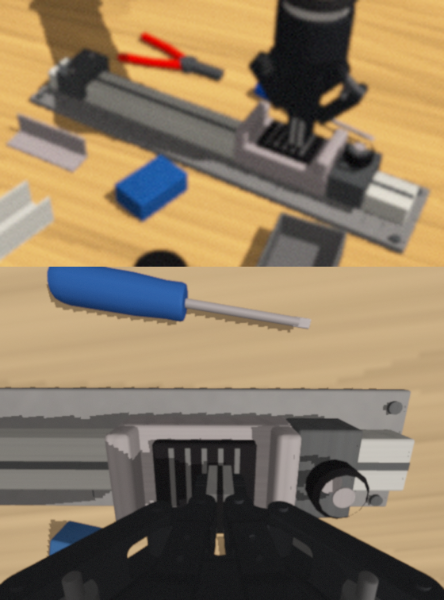

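The slide's right lip (wrist view about column 298) is nearly against the stop face (about 300), so I creep on until the force shows contact.

Call:
send_rows:
  deltas: "0 0.001 0 0; 0 0.002 0 0; 0 0.003 0 0; 0 0.003 0 0; 0 0.003 0 0"

```text
t: 10.55
eef_pos: [0.5892, 0.1251, 0.0629]
tool_rot: [0.0, 0.058, 0.998, -0.0]
contact_force: [-2.7, -3.1, 10.6]
gripper_width: -0.001
grasp_force: 5.3
```

Call:
send_rows:
  deltas: "0 0.001 0 0; 0 0.002 0 0; 0 0.003 0 0; 0 0.003 0 0; 0 0.003 0 0"

```text
t: 11.05
eef_pos: [0.5894, 0.1259, 0.0627]
tool_rot: [0.0, 0.059, 0.998, -0.002]
contact_force: [-2.9, -7.3, 10.9]
gripper_width: -0.001
grasp_force: 5.4
```

Call:
send_rows:
  deltas: "0 -0.001 0 0; 0 -0.002 0 0; 0 -0.003 0 0; 0 -0.003 0 0; 0 -0.003 0 0"

```text
t: 11.55
eef_pos: [0.5894, 0.1256, 0.063]
tool_rot: [0.0, 0.058, 0.998, -0.0]
contact_force: [-2.2, -3.3, 9.6]
gripper_width: 0.003
grasp_force: 5.3
```

Call:
send_rows:
  deltas: "0 0 -0.002 0; 0 0 -0.004 0; 0 0 -0.006 0; 0 0 -0.009 0; 0 0 -0.013 0"

```text
t: 12.05
eef_pos: [0.5886, 0.1266, 0.0747]
tool_rot: [-0.0, 0.058, 0.998, -0.0]
contact_force: [-0.2, -0.1, 0.9]
gripper_width: 0.002
grasp_force: 0.0
```

Call:
send_rows:
  deltas: "0 0 -0.01 0; 0 0 -0.03 0; 0 0 -0.06 0; 0 0 -0.1 0; 0 0 -0.1 0"

```text
t: 12.55
eef_pos: [0.5924, 0.1271, 0.1808]
tool_rot: [0.005, 0.058, 0.998, 0.002]
contact_force: [1.5, 0.3, -0.1]
gripper_width: -0.0
grasp_force: 0.0
```

```bash
python3 m.py pics/c5.png
```

```text
12.55 [0.5923796  0.12707644 0.18084905] [ 1.50646887  0.27946942 -0.11718818]
slide [([0.5868, 0.1182, 0.002], 0.93)]
pad_top [([0.5874, 0.1164, 0.0603], 0.93)]
stop [([0.5947, 0.191, -0.0009], 0.81)]
slide []
pad_top [([0.5897, 0.1163, 0.0581], 0.7)]
stop [([0.591, 0.1931, -0.0006], 0.84)]
```

View pics/c5.png

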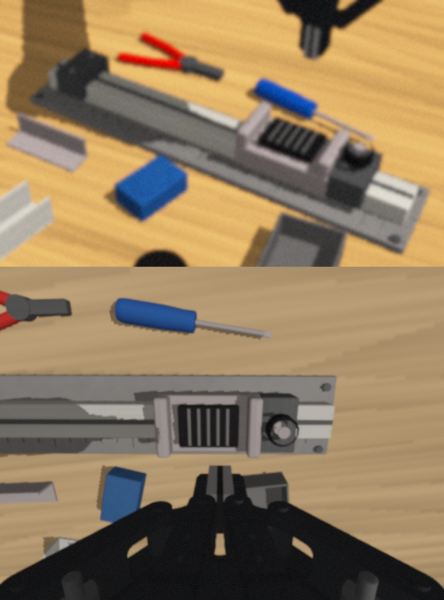

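The slide's lip (wrist view column 262) sits against the stop with no gap, the pad is up, and the other things haven't moved. I let the arm settle and hand in.

Call:
send_rows:
  deltas: "0 0 0 0; 0 0 0 0; 0 0 0 0"

```text
t: 13.25
eef_pos: [0.5888, 0.1264, 0.1746]
tool_rot: [-0.0, 0.058, 0.998, -0.0]
contact_force: [-0.0, -0.5, -0.8]
gripper_width: 0.005
grasp_force: 0.0
```

```bash
python3 -c "
from station import bot
print(bot.hand_in())"
```

```text
the job is handed in; nothing more can be done
None
```

The slide rests against the marked stop with the pad up and the brake on, the arm is clear and nothing else was moved; I handed the job in at about 13 s, and no verdict came back.

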